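Set out the bottles and the timer round the well plate and the card box

ROBOT

A 7-joint arm with a two-finger parallel gripper is mounted at the origin on a cart in front of the work surface, level with it; the furniture and walls round the work are solid. World frame = base frame: x ahead of the robot, y to its left, z up, the work surface at z = 0. Lengths are in m, angles in rad, forces in N, time in s.
With the tool pointing down it reaches from about 0.35 to 0.775 m from the base axis. Payload 3.1 kg.
Tool frame: the origin (TCP) lies at the centre of the arm's flange, where the gripper is bolted on; the fingertips stand 173 mm ahead of it and the grasp point (between the pads) lies 155 mm ahead of it (ctrl.grasp_offset is the distance from the TCP to the grasp point, in m); z points along the fingers, y is the line along which they close (so a half turn about z gives the same grasp; the last joint's range is limited). The gripper opens to 85 mm and grips with 20 to 120 N. Pads are 22 mm wide; open, the fingers measure 114 mm over their backs; the gripper's body (76 mm by 85 mm) begins 54 mm behind the grasp point. The pads swing forward as they close: fully open they stand 13 mm farther back than shut.
Start: joints at [1.099, 0.311, 0.014, 1.512, -0.004, 1.319, -0.027], TCP at [0.229, -0.5, 0.405] pointing down, gripper open.
Joint ranges: [-2.7, 2.7], [-0.3, 1.91], [-1.27, 1.3], [0.12, 2.57], [-1.44, 4.58], [0.2, 2.03], [-3.05, 3.05]. Speed limits (rad/s): [2.79, 2.79, 3.14, 3.14, 3.14, 3.14, 3.14].

INTERFACE

Orientations are given as a unit quaternion [w, x, y, z].
In Python, from bench import sense, viewer, ctrl gives the robot as it stands.
- The arm moves only by the tool play_rows, never from a script. Its argument "deltas" is a list of rows, each an object with "translation": the shift along the tool's x, y, z in m, a list of three; "angular": the turn, a rotation vector about the tool's x, y, z in degrees, a list of three; "claw": the opening, from 0 (shut) to 1 (fully open). In form: [{"translation": [dx, dy, dz], "angular": [wx, wy, wz], "claw": claw}, ...]. A call has 1 to 20 rows; each row is the pose to reach, as a shift and turn from the pose commanded when the call began, along the tool's axes at that moment; what a row does not reach only later rows make up. A row lasts 1/10 s, in which the tool goes at most 50 mm and 8.59 degrees, less where a joint would pass 70% of its speed; a pose out of reach is approached as far as the arm can. A call with a gripper value outside its range is refused whole. The fingers move at their own pace and stop on an object; "squeeze" is the grip in N (left out, the last holds). Time passes only in rows, so rows that repeat a pose let the fingers close. It gives the time, the measured TCP pose, the force, the opening and the grip force at its end, in the units of the state.
- sense(): the state, without advancing time (a new reading comes with each control period).
- viewer.read_camera(name): name is "scene" or "top" or "wrist"; returns the picture (384x512x3 uint8, red, green, blue); there is no depth.
- viewer.calibration(name): a dict with "intrinsics" (3x3 intrinsics, pixels), "T" (4x4, takes a point from camera to world coordinates); the wrist camera has in their place "tool_from_camera" (4x4, takes a point from camera to tool coordinates, whose origin is the TCP and whose axes are the flange's). Camera axes: x right, y down, z forward; pixel columns grow to the right and rows downward; lengths in m; the calibration is good to about 2 mm. A picture is of the moment at which its call begins: read the wrist's pose just before it. calibration takes no time and is no camera call.
- ctrl.finish_job(): hands the job in; it is judged then, once.
Trained networks look in the newest picture that a camera, given by its name, has taken for a name from the list of things; names that differ only in an ending like _2 or _b are one class to them, and where a whole thing is asked for, a point or a joint stands for the part that bears it (a point fixed in the world has none). Each returns a list of dicts, best first, with "p" (0 to 1); they miss things now and then, are a little off and sometimes report something else, mostly with a low value. They report only what shows in the picture. A call takes as long as a camera call. They do not tell look-alikes from the thing itself.
- viewer.look_for(camera, name): "location" ([x, y, z] in m, in world coordinates, good to about 4 mm: the middle of the surface that is visible of it).
The state is a dict: "t": time; "joints": joint angles; "qd": joint speeds; "joint_efforts": joint torques, N m; "position": TCP position; "tool_rot": TCP orientation; "force": force on the tool from outside, world axes, zero at the start; "moment": the same for the moment, N m; "gripper_width": finger opening in m; "grasp_force": force on a finger pad.
Only numpy, scipy, OpenCV 4.12 (cv2) and the standard library are available. Lean on these libraries where they do the work, as an engineer would, in place of code of your own. Each camera call takes 0.05 s, during which the arm holds its last target. There are 200 camera calls.

TASK

Set out the bench for the next assay, left and right as seen from the robot: stand the tallest of the three bottles at the left side of the well plate and the shortest at its right side, each level with the middle of that side and with a gap of about 3 cm to the plate, and stand the middle-sized bottle in the same way at the side of the card box that faces the plate, level with the middle of that side, again about 3 cm off. The timer belongs lying flat on the middle of the card box's lid, where the shortest bottle stands now. Keep the bottles upright, and leave the plate and the card box where they are; mind the tall waste bin close behind the right half of the work.

Things in the scene. Friction and masses are not known exactly. Their poses are not given: they have to be found in the camera images.
- well_plate: White flat loose plate with a grid of wells, 128 x 85 mm, 15 mm high, in the left or right half of the bench, its long sides facing left and right. Origin: centre of the underside; x points to its left side (robot's left, turned up to 0.15 rad) and is the short way: left and right sides at x = +42.5 and -42.5 mm; y runs along those sides, 0 at their middle; z up.
- card_box: Closed pale card freezer box, 136 x 136 mm, flat fixed lid, its top 52 mm above the bench; loose; in the other half of the bench from the plate. Origin: centre of the underside; x points away from the robot, y to the robot's left (turned up to 0.15 rad), z up. Left and right sides at y = +68 and -68 mm.
- tall_bottle: Tallest bottle: white, red screw cap, 137 mm high, body 62 mm and cap 32 mm in diameter. The upright cap is 18 mm high; the shoulder slopes out below it. Loose, 0.08 to 0.16 kg, upright on the bench. Origin: centre of the underside, z up.
- middle_bottle: Middle-sized bottle: clear with pink contents, dark blue screw cap, 107 mm high, body 52 mm and cap 27 mm in diameter. The upright cap is 18 mm high; the shoulder slopes out below it. Loose, 0.08 to 0.16 kg, upright on the bench. Origin: centre of the underside, z up.
- short_bottle: Shortest bottle: amber glass with a pale label and a black screw cap, 85 mm high, body 48 mm and cap 23 mm in diameter. The upright cap is 16 mm high, with a short narrower neck and a sloping shoulder below it. Loose, 0.08 to 0.16 kg; at the start upright on the card box's lid. Origin: centre of the underside, z up.
- bench_timer: Bench timer: flat white square case with display and three buttons, 62 x 62 mm, 17 mm high (19 with buttons), lying face up on the bench, loose, 0.06 kg. Origin: centre of the underside; x and y along its sides (turned up to 0.4 rad), z up. Grasp it across two opposite sides.
Not all that is in view belongs to the job. Leave any purple look-alike of the middle_bottle alone.

How it is judged:
At the end, for the whole second after the job is handed in: Tallest left and shortest right of the plate, middle-sized at the box's side facing the plate: upright on the bench, gap 30 mm, within 15 mm both ways of each place; timer flat on the lid within 15 mm of its middle; plate and box within 20 mm of their starts; all released, at rest (x of tall_bottle in the frame of well_plate between 0.0885 and 0.1185 m and y of tall_bottle in the frame of well_plate between -0.015 and 0.015 m and x of short_bottle in the frame of well_plate between -0.1115 and -0.0815 m and y of short_bottle in the frame of well_plate between -0.015 and 0.015 m and ((world y of well_plate above 0 m and y of middle_bottle in the frame of card_box between 0.109 and 0.139 m and x of middle_bottle in the frame of card_box between -0.015 and 0.015 m) or (world y of well_plate below 0 m and y of middle_bottle in the frame of card_box between -0.139 and -0.109 m and x of middle_bottle in the frame of card_box between -0.015 and 0.015 m)) and horizontal distance between bench_timer and card_box below 0.015 m and z of bench_timer in the frame of card_box between 0.046 and 0.06 m and distance of each of well_plate, card_box from where it was at the start of the episode below 0.02 m and linear speed of each of tall_bottle, middle_bottle, short_bottle, bench_timer below 0.02 m/s and angle between each of tall_bottle, middle_bottle, short_bottle, bench_timer's own z axis and vertical below 0.1 rad and height (world z) of each of tall_bottle, middle_bottle, short_bottle below 0.008 m); the robot touches nothing.
It fails at once if a bottle is tipped over (angle between any of tall_bottle, middle_bottle, short_bottle's own z axis and vertical above 0.6 rad).
It fails at once if the plate or the card box is pushed away (distance of any of well_plate, card_box from where it was at the start of the episode above 0.04 m).
It also fails if it takes over 106 s, if anything falls off the work surface, if the arm or the gripper's body presses on something with over 40 N, if the wrist force passes 120 N, or if a joint passes its speed limit or range.

## Working session

There is one attempt and no reset: what is moved stays moved. The work goes in short steps, Python scripts to look and compute and a tool call to move; the robot and the scene stay as the last step left them, time stands still between calls to the robot, and variables do not carry over. Pictures are saved under pics/ and viewed, at most 14 in all, crops included, and the job is handed in when it is done.

Besides the shell and the picture viewer there is one more tool, called after "Call:" in YAML: its name, and indented under it one key for each argument. play_rows: Moves the arm, as the interface text tells. Its arguments: {"type":"object","properties":{"deltas":{"type":"array","items":{"type":"object","properties":{"translation":{"type":"array","items":{"type":"number"}},"angular":{"type":"array","items":{"type":"number"}},"claw":{"type":"number"}}}},"squeeze":{"type":"number"}},"required":["deltas"]}

```bash
mkdir -p pics; ls; cat > h.py <<'E'
from bench import sense, viewer, ctrl
import numpy as np, cv2
def shot(n,f,crop=None,s=1):
    im=viewer.read_camera(n); 
    o=im[:,:,::-1]
    if crop: a,b,c,d=crop; o=o[b:d,a:c]
    if s!=1: o=cv2.resize(np.ascontiguousarray(o),None,fx=s,fy=s,interpolation=cv2.INTER_CUBIC)
    cv2.imwrite('pics/'+f,o); return im
def pix(n,P):
    c=viewer.calibration(n);T=np.linalg.inv(c['T']);q=c['intrinsics']@(T[:3,:3]@np.array(P)+T[:3,3]);return q[:2]/q[2]
def ray(n,u,v,z):
    c=viewer.calibration(n);T=c['T'];d=T[:3,:3]@np.linalg.inv(c['intrinsics'])@np.array([u,v,1.]);o=T[:3,3]
    return o+d*(z-o[2])/d[2]
E
python3 - <<'E'
from h import *
s=sense();print(s)
for n in['scene','top']:
    shot(n,n+'0.png',s=1.5)
    for k in 'well_plate card_box tall_bottle middle_bottle short_bottle bench_timer'.split():
        for r in viewer.look_for(n,k): print(n,k,np.round(r['location'],3),round(r['p'],2),np.round(pix(n,r['location'])))
E
```

```text
pics
{'t': 0.0, 'joints': array([ 1.09930702,  0.31174944,  0.01397363,  1.51305351, -0.00445288,
        1.31915581, -0.02721071]), 'qd': array([ 2.64908769e-03,  1.80949501e-04, -1.24635530e-03, -7.62650153e-04,
       -2.52689801e-03, -3.53049455e-07, -9.05957644e-04]), 'joint_efforts': array([ 4.29206887e-05, -3.79910553e+01,  1.46183060e-01, -2.30591708e+01,
        1.22399841e-02,  1.37352964e-02,  1.27869107e-06]), 'position': array([ 0.22908814, -0.49967907,  0.4036089 ]), 'tool_rot': array([-1.13643560e-03,  9.76990696e-01,  2.13278728e-01, -2.68264964e-04]), 'force': array([-0.16722686, -0.12077028, -0.19423636]), 'moment': array([ 0.00663599,  0.02704927, -0.00655323]), 'grasp_force': 0.0, 'gripper_width': 0.08508096108207922}
scene well_plate [ 0.466 -0.155  0.013] 0.66 [282. 193.]
scene card_box [0.448 0.343 0.052] 0.89 [212. 278.]
scene tall_bottle [0.636 0.257 0.075] 0.66 [169. 232.]
scene tall_bottle [0.461 0.325 0.105] 0.34 [210. 257.]
scene middle_bottle [0.433 0.072 0.064] 0.88 [263. 219.]
scene middle_bottle [0.444 0.342 0.053] 0.61 [213. 278.]
scene middle_bottle [ 0.503 -0.369  0.057] 0.55 [297. 151.]
scene short_bottle [0.458 0.324 0.101] 0.74 [211. 258.]
scene bench_timer [0.551 0.098 0.019] 0.73 [224. 225.]
top well_plate [ 0.47  -0.163  0.017] 0.69 [290. 222.]
top well_plate [0.47  0.309 0.114] 0.27 [141. 216.]
top tall_bottle [0.642 0.232 0.104] 0.85 [168. 163.]
top middle_bottle [ 0.507 -0.382  0.08 ] 0.66 [361. 210.]
top middle_bottle [0.437 0.049 0.083] 0.54 [224. 229.]
top short_bottle [0.469 0.31  0.109] 0.69 [141. 216.]
top bench_timer [0.549 0.093 0.017] 0.73 [213. 196.]
top bench_timer [0.442 0.049 0.083] 0.71 [224. 228.]
```

View pics/scene0.png

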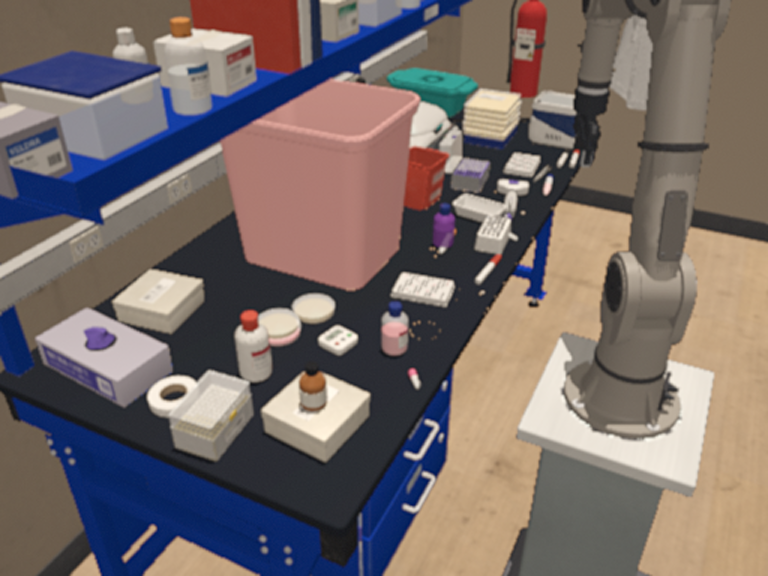

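View pics/top0.png

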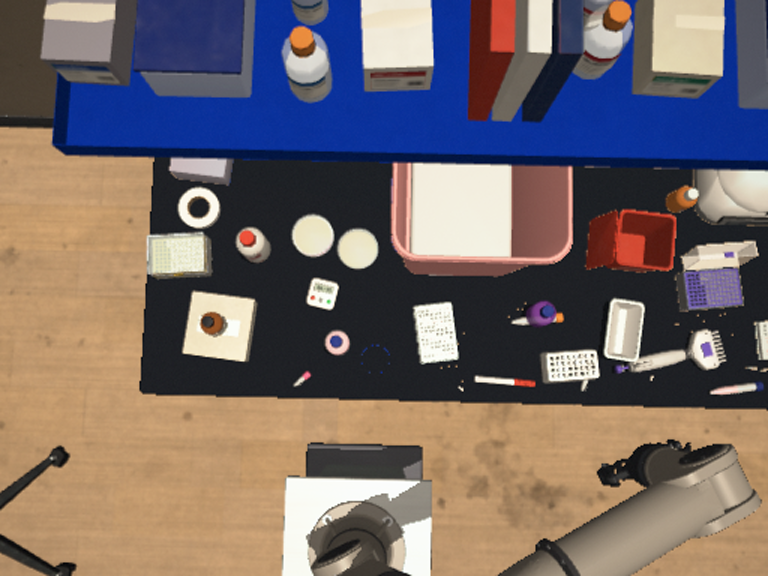

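Top view (crop pixels /1.5):
- **Plate:** at (436,333), so it is in the right half.
- **Box:** at (220,326), with the amber short bottle on it at (210,322).
- **Tall bottle, red cap:** at (250,243). Look-alikes are the orange-capped bottles on the shelf (307,65) and at (683,198).
- **Middle bottle, blue cap:** at (337,342). The purple one at (541,313) is the decoy.
- **Timer:** at (322,293).
- **Plate look-alikes:** the racks at (570,365), (178,255) and (712,290), and the tray at (625,330).

I chose by the descriptions and will now measure and check in one crop.

```bash
cat > m.py <<'E'
from h import *
def comp(im,mask,box):
    a,b,c,d=box; m=np.zeros(mask.shape,np.uint8); m[b:d,a:c]=mask[b:d,a:c]
    n,l,s,ce=cv2.connectedComponentsWithStats(m); k=1+np.argmax(s[1:,4]); return (l==k).astype(np.uint8),ce[k],s[k]
def rect(n,m,z):
    c=max(cv2.findContours(cv2.resize(m*255,None,fx=4,fy=4,interpolation=cv2.INTER_LINEAR)//128,0,2)[0],key=cv2.contourArea)
    P=np.array([ray(n,(q[0][0]+.5)/4-.5,(q[0][1]+.5)/4-.5,z)[:2] for q in c]).astype(np.float32)
    return cv2.minAreaRect(P*1000)
E
python3 - <<'E'
from m import *
im=shot('top','crop0.png',(90,120,390,270),2.6)
h=cv2.cvtColor(im,cv2.COLOR_RGB2HSV).astype(int);H,S,V=h[...,0],h[...,1],h[...,2]
w=((V>130)&(S<90)).astype(np.uint8)
for nm,bx,z in[('plate',(270,195,310,248),.015),('box',(118,190,175,245),.052),('timer',(200,180,230,210),.017)]:
    m,c,s=comp(im,cv2.morphologyEx(w,3,np.ones((9,9),np.uint8)) if nm!='timer' else w,bx); print(nm,s,rect('top',m,z))
red=((S>150)&((H<8)|(H>172))&(V>90)).astype(np.uint8)
m,c,s=comp(im,red,(155,148,180,176));print('tall',c,s,ray('top',*c,.13))
blue=((H>105)&(H<130)&(S>110)).astype(np.uint8)
m,c,s=comp(im,blue,(214,218,236,240));print('mid',c,s,ray('top',*c,.102))
print('mid',im[222:236:2,224],'short',im[208:224:2,140])
for z in(.3,.4,.5):print('shelf',ray('top',250,103,z)[:2],'bin',ray('top',262,170,z)[:2],ray('top',382,172,z)[:2])
print('bin bottom',ray('top',278,183,0), ray('scene',345/1.5,283/1.5,0),ray('scene',245/1.5,262/1.5,0),viewer.calibration('top')['T'])
im=viewer.read_camera('scene')
E
```

```text
plate [ 276  201   30   42 1006] ((472.1043701171875, -163.77076721191406), (131.390625, 87.75831604003906), 8.097277641296387)
box [ 122  194   48   47 1626] ((471.9856262207031, 307.45257568359375), (139.98190307617188, 139.73606872558594), 83.67625427246094)
timer [204 185  22  22 332] ((552.161376953125, 88.97900390625), (64.959228515625, 64.24330139160156), 77.31099700927734)
tall [164.5 158.5] [160 154  10  10  82] [0.64969435 0.23969301 0.13      ]
mid [223.46153846 227.07692308] [220 224   8   7  39] [0.44227153 0.05106831 0.102     ]
mid [[240 199 191]
 [ 61  71 138]
 [ 55  68 138]
 [ 59  70 139]
 [ 53  64 133]
 [218 178 173]
 [245 208 198]] short [[147  90  48]
 [131  73  37]
 [ 65  62  61]
 [ 70  67  65]
 [ 64  61  59]
 [109  63  30]
 [147  83  39]
 [130  87  58]]
shelf [ 0.7782789  -0.02414222] bin [ 0.58935395 -0.06175533] [ 0.59166235 -0.39066711]
shelf [ 0.74540439 -0.02528896] bin [ 0.57096042 -0.06001905] [ 0.57309188 -0.36371996]
shelf [ 0.71252988 -0.02643569] bin [ 0.55256688 -0.05828276] [ 0.5545214  -0.33677282]
bin bottom [ 0.60144182 -0.12175945  0.        ] [ 0.64620028 -0.11388836  0.        ] [ 0.90827157 -0.08692163  0.        ] [[ 0.02479269 -0.99291711  0.1161935   0.34938395]
 [-0.99968144 -0.02407487  0.00757741 -0.03910305]
 [-0.0047264  -0.11634434 -0.99319769  1.60464299]
 [ 0.          0.          0.          1.        ]]
```

View pics/crop0.png

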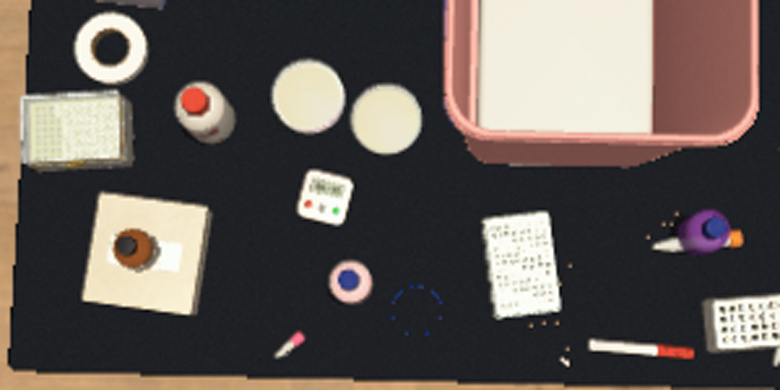

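The crop confirms the choice: red cap (195,102), blue cap on pink (350,280), black cap on amber (126,246), timer (325,197), plate (522,265). The purple decoy at (705,230) stays put.

```bash
cat >> h.py <<'E'
from scipy.spatial.transform import Rotation as R
def go(p,yaw=90):
    s=sense(); q=s['tool_rot'];r=R.from_quat([q[1],q[2],q[3],q[0]]);c,n=np.cos(np.radians(yaw)),np.sin(np.radians(yaw))
    t=R.from_matrix(np.array([[c,n,0],[n,-c,0],[0,0,-1]]))
    print('pos',s['position'].round(4),'tr',(r.inv().apply(np.array(p)-s['position'])).round(4),'ang',np.degrees((r.inv()*t).as_rotvec()).round(2))
E
python3 - <<'E'
from h import *
go([.42,.05,.40])
print(ray('top',138.5,214.6,.134))
E
```

```text
pos [ 0.2292 -0.5     0.4047] tr [ 0.4026 -0.4204  0.0047] ang [  0.     0.   -65.37]
[0.47216212 0.31075734 0.134     ]
```

Call:
play_rows:
  deltas:
    - {"translation": [0.03, -0.03, 0.0], "angular": [0, 0, -5], "claw": 1}
    - {"translation": [0.06, -0.06, 0.0], "angular": [0, 0, -10], "claw": 1}
    - {"translation": [0.09, -0.09, 0.0], "angular": [0, 0, -15], "claw": 1}
    - {"translation": [0.12, -0.12, 0.0], "angular": [0, 0, -20], "claw": 1}
    - {"translation": [0.15, -0.15, 0.0], "angular": [0, 0, -25], "claw": 1}
    - {"translation": [0.18, -0.18, 0.0], "angular": [0, 0, -30], "claw": 1}
    - {"translation": [0.21, -0.21, 0.0], "angular": [0, 0, -35], "claw": 1}
    - {"translation": [0.24, -0.24, 0.0], "angular": [0, 0, -40], "claw": 1}
    - {"translation": [0.27, -0.27, 0.0], "angular": [0, 0, -45], "claw": 1}
    - {"translation": [0.3, -0.3, 0.0], "angular": [0, 0, -50], "claw": 1}
    - {"translation": [0.33, -0.33, 0.0], "angular": [0, 0, -55], "claw": 1}
    - {"translation": [0.36, -0.36, 0.0], "angular": [0, 0, -60], "claw": 1}
    - {"translation": [0.38, -0.39, 0.0], "angular": [0, 0, -63], "claw": 1}
    - {"translation": [0.4026, -0.4204, 0.0], "angular": [0, 0, -65.37], "claw": 1}
    - {"translation": [0.4026, -0.4204, 0.0], "angular": [0, 0, -65.37], "claw": 1}
    - {"translation": [0.4026, -0.4204, 0.0], "angular": [0, 0, -65.37], "claw": 1}

```text
t: 2.4
position: [0.4199, 0.0507, 0.4048]
tool_rot: [0.0, 0.706, 0.708, -0.0]
force: [-0.6, -0.5, -0.1]
gripper_width: 0.0855
grasp_force: 0.0
```

```bash
python3 - <<'E'
from h import *
go([.65,.24,.36]);print(sense()['joints'].round(2),viewer.calibration('wrist'))
shot('wrist','w0.png')
for k in ['bench_timer','middle_bottle','well_plate']:
  for r in viewer.look_for('wrist',k): print(k,r['location'],r['p'])
E
```

```text
pos [0.4199 0.0507 0.4048] tr [0.1888 0.2305 0.0447] ang [0.   0.02 0.14]
[ 0.43  0.08 -0.63  1.81  0.05  1.27 -0.21] {'intrinsics': array([[326.54267207,   0.        , 259.93635149],
       [  0.        , 326.54267207, 196.55618812],
       [  0.        ,   0.        ,   1.        ]]), 'tool_from_camera': array([[ 3.77839069e-05, -9.65330231e-01, -2.61031692e-01,
         6.45481744e-02],
       [ 9.99998638e-01,  4.67258308e-04, -1.58323578e-03,
        -7.66127532e-04],
       [ 1.65031459e-03, -2.61031276e-01,  9.65328933e-01,
         3.04606906e-02],
       [ 0.00000000e+00,  0.00000000e+00,  0.00000000e+00,
         1.00000000e+00]])}
bench_timer [0.5508, 0.0918, 0.0176] 0.74
middle_bottle [0.4388, 0.0567, 0.0781] 0.82
middle_bottle [0.5507, 0.0934, 0.0173] 0.69
well_plate [0.4736, -0.1443, 0.0149] 0.88
```

Call:
play_rows:
  deltas:
    - {"translation": [0.03, 0.03, 0.0], "angular": [0, 0, 0], "claw": 1}
    - {"translation": [0.06, 0.07, 0.0], "angular": [0, 0, 0], "claw": 1}
    - {"translation": [0.09, 0.11, 0.01], "angular": [0, 0, 0], "claw": 1}
    - {"translation": [0.12, 0.15, 0.02], "angular": [0, 0, 0], "claw": 1}
    - {"translation": [0.15, 0.19, 0.03], "angular": [0, 0, 0], "claw": 1}
    - {"translation": [0.18, 0.22, 0.04], "angular": [0, 0, 0], "claw": 1}
    - {"translation": [0.189, 0.2305, 0.045], "angular": [0, 0, 0], "claw": 1}
    - {"translation": [0.189, 0.2305, 0.045], "angular": [0, 0, 0], "claw": 1}
    - {"translation": [0.189, 0.2305, 0.045], "angular": [0, 0, 0], "claw": 1}

```text
t: 3.5
position: [0.6507, 0.2377, 0.3592]
tool_rot: [0.0, 0.708, 0.707, -0.001]
force: [-0.1, -0.0, 0.0]
gripper_width: 0.0854
grasp_force: 0.0
```

```bash
python3 - <<'E'
from h import *
go([.65,.24,.287]);print(sense()['joints'].round(2))
shot('wrist','w1.png')
for k in ['tall_bottle','card_box']:
  for r in viewer.look_for('wrist',k): print(k,r['location'],r['p'])
E
```

```text
pos [0.6507 0.2377 0.3592] tr [ 0.0025 -0.0006  0.0722] ang [-0.06  0.09 -0.09]
[-0.06  0.71 -0.61  1.1   0.39  1.44 -0.61]
tall_bottle [0.6508, 0.2514, 0.1018] 0.93
card_box [0.5049, 0.3089, 0.0458] 0.6
```

View pics/w1.png

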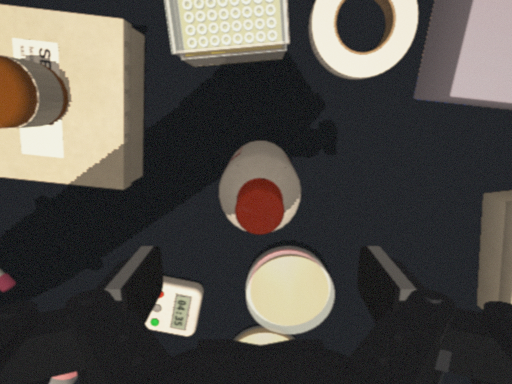

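Cap centred at pixel (260,205), fingers at left and right; nothing tall beside it. Ray it through the cap top to refine.

```bash
cat >> h.py <<'E'
def wray(u,v,z):
    s=sense();c=viewer.calibration('wrist');q=s['tool_rot'];r=R.from_quat([q[1],q[2],q[3],q[0]]);T=c['tool_from_camera']
    d=r.apply(T[:3,:3]@np.linalg.inv(c['intrinsics'])@np.array([u,v,1.]));o=s['position']+r.apply(T[:3,3]);return o+d*(z-o[2])/d[2]
E
python3 - <<'E'
from h import *
print(wray(260,205,.135))
E
```

```text
[0.64971424 0.24326541 0.135     ]
```

Call:
play_rows:
  deltas:
    - {"translation": [0.005, -0.0006, 0.02], "angular": [0, 0, 0], "claw": 1}
    - {"translation": [0.005, -0.0006, 0.04], "angular": [0, 0, 0], "claw": 1}
    - {"translation": [0.005, -0.0006, 0.06], "angular": [0, 0, 0], "claw": 1}
    - {"translation": [0.005, -0.0006, 0.072], "angular": [0, 0, 0], "claw": 1}
    - {"translation": [0.005, -0.0006, 0.072], "angular": [0, 0, 0], "claw": 1}
    - {"translation": [0.005, -0.0006, 0.072], "angular": [0, 0, 0], "claw": 0.3}
    - {"translation": [0.005, -0.0006, 0.072], "angular": [0, 0, 0], "claw": 0.2}
    - {"translation": [0.005, -0.0006, 0.072], "angular": [0, 0, 0], "claw": 0.1}
    - {"translation": [0.005, -0.0006, 0.072], "angular": [0, 0, 0], "claw": 0}
    - {"translation": [0.005, -0.0006, 0.072], "angular": [0, 0, 0], "claw": 0}
    - {"translation": [0.005, -0.0006, 0.072], "angular": [0, 0, 0], "claw": 0}
    - {"translation": [0.005, -0.0006, 0.072], "angular": [0, 0, 0], "claw": 0}
    - {"translation": [0.005, -0.0006, 0.072], "angular": [0, 0, 0], "claw": 0}
    - {"translation": [0.005, -0.0006, 0.072], "angular": [0, 0, 0], "claw": 0}
  squeeze: 40

```text
t: 5.05
position: [0.6504, 0.2442, 0.2894]
tool_rot: [0.001, 0.707, 0.707, 0.002]
force: [0.3, -0.1, 6.0]
gripper_width: 0.0312
grasp_force: 39.0
```

Call:
play_rows:
  deltas:
    - {"translation": [0, 0, -0.02], "angular": [0, 0, 0], "claw": 0}
    - {"translation": [0, 0, -0.05], "angular": [0, 0, 0], "claw": 0}
    - {"translation": [0, 0, -0.08], "angular": [0, 0, 0], "claw": 0}
    - {"translation": [-0.01, -0.006, -0.11], "angular": [0, 0, 0], "claw": 0}
    - {"translation": [-0.03, -0.019, -0.13], "angular": [0, 0, 0], "claw": 0}
    - {"translation": [-0.05, -0.032, -0.13], "angular": [0, 0, 0], "claw": 0}
    - {"translation": [-0.075, -0.048, -0.13], "angular": [0, 0, 0], "claw": 0}
    - {"translation": [-0.1, -0.064, -0.13], "angular": [0, 0, 0], "claw": 0}
    - {"translation": [-0.125, -0.08, -0.13], "angular": [0, 0, 0], "claw": 0}
    - {"translation": [-0.15, -0.096, -0.13], "angular": [0, 0, 0], "claw": 0}
    - {"translation": [-0.175, -0.112, -0.13], "angular": [0, 0, 0], "claw": 0}
    - {"translation": [-0.2, -0.128, -0.13], "angular": [0, 0, 0], "claw": 0}
    - {"translation": [-0.225, -0.144, -0.13], "angular": [0, 0, 0], "claw": 0}
    - {"translation": [-0.25, -0.16, -0.13], "angular": [0, 0, 0], "claw": 0}
    - {"translation": [-0.27, -0.173, -0.13], "angular": [0, 0, 0], "claw": 0}
    - {"translation": [-0.29, -0.184, -0.13], "angular": [0, 0, 0], "claw": 0}
    - {"translation": [-0.3, -0.19, -0.13], "angular": [0, 0, 0], "claw": 0}
    - {"translation": [-0.305, -0.192, -0.13], "angular": [0, 0, 0], "claw": 0}
    - {"translation": [-0.305, -0.192, -0.13], "angular": [0, 0, 0], "claw": 0}
    - {"translation": [-0.305, -0.192, -0.13], "angular": [0, 0, 0], "claw": 0}

```text
t: 7.05
position: [0.4583, -0.0599, 0.4177]
tool_rot: [-0.0, 0.706, 0.708, 0.001]
force: [-0.9, -1.0, -0.9]
gripper_width: 0.0311
grasp_force: 38.1
```

```bash
python3 - <<'E'
from h import *
go([.458,-.061,.29]);print(sense()['joints'].round(2))
shot('top','t1.png',(90,120,390,270),2.6)
for n in ['top','wrist']:
  viewer.read_camera(n)
  for k in ['tall_bottle','well_plate']:
    for r in viewer.look_for(n,k): print(n,k,r['location'],r['p'])
E
```

```text
pos [ 0.4583 -0.0599  0.4177] tr [-0.0013 -0.0003  0.1277] ang [ 0.02 -0.07  0.11]
[ 0.64  0.17 -0.63  1.69  0.1   1.31 -0.  ]
top well_plate [0.467, -0.175, 0.0147] 0.55
wrist tall_bottle [0.4579, -0.0478, 0.233] 0.68
wrist well_plate [0.5246, -0.1275, 0.0156] 0.72
```

View pics/t1.png

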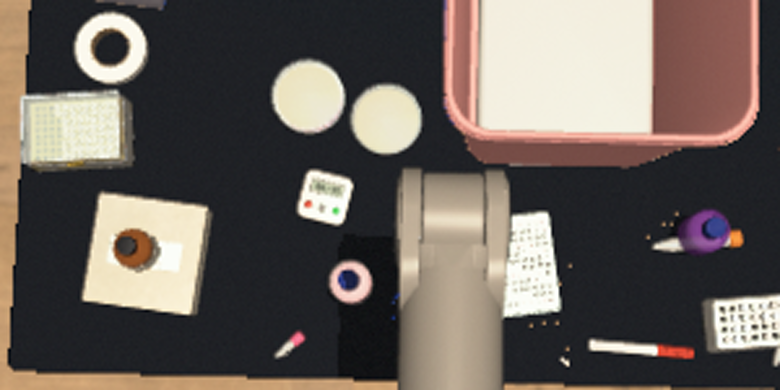

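The tall bottle is held above its place at about (455,250), with the plate untouched. Next: lower, release and rise.

Call:
play_rows:
  deltas:
    - {"translation": [-0.001, 0, 0.025], "angular": [0, 0, 0], "claw": 0}
    - {"translation": [-0.001, 0, 0.055], "angular": [0, 0, 0], "claw": 0}
    - {"translation": [-0.001, 0, 0.085], "angular": [0, 0, 0], "claw": 0}
    - {"translation": [-0.001, 0, 0.105], "angular": [0, 0, 0], "claw": 0}
    - {"translation": [-0.001, 0, 0.118], "angular": [0, 0, 0], "claw": 0}
    - {"translation": [-0.001, 0, 0.124], "angular": [0, 0, 0], "claw": 0}
    - {"translation": [-0.001, 0, 0.128], "angular": [0, 0, 0], "claw": 0}
    - {"translation": [-0.001, 0, 0.128], "angular": [0, 0, 0], "claw": 0}
    - {"translation": [-0.001, 0, 0.128], "angular": [0, 0, 0], "claw": 0}

```text
t: 8.3
position: [0.4583, -0.062, 0.2904]
tool_rot: [0.001, 0.707, 0.707, 0.0]
force: [-0.1, -0.5, -0.1]
gripper_width: 0.0309
grasp_force: 38.2
```

Call:
play_rows:
  deltas:
    - {"translation": [0, 0, 0.001], "angular": [0, 0, 0], "claw": 0}
    - {"translation": [0, 0, 0.001], "angular": [0, 0, 0], "claw": 0.5}
    - {"translation": [0, 0, 0.0], "angular": [0, 0, 0], "claw": 0.8}
    - {"translation": [0, 0, 0.0], "angular": [0, 0, 0], "claw": 1}
    - {"translation": [0, 0, 0.0], "angular": [0, 0, 0], "claw": 1}
    - {"translation": [0, 0, 0.0], "angular": [0, 0, 0], "claw": 1}
    - {"translation": [0, 0, -0.02], "angular": [0, 0, 0], "claw": 1}
    - {"translation": [0, 0, -0.06], "angular": [0, 0, 0], "claw": 1}
    - {"translation": [0, 0, -0.09], "angular": [0, 0, 0], "claw": 1}
    - {"translation": [0.04, 0, -0.1], "angular": [0, 0, 0], "claw": 1}
    - {"translation": [0.09, 0, -0.1], "angular": [0, 0, 0], "claw": 1}
    - {"translation": [0.14, 0, -0.1], "angular": [0, 0, 0], "claw": 1}
    - {"translation": [0.19, 0.004, -0.09], "angular": [0, 0, 0], "claw": 1}
    - {"translation": [0.24, 0.008, -0.08], "angular": [0, 0, 0], "claw": 1}
    - {"translation": [0.28, 0.012, -0.07], "angular": [0, 0, 0], "claw": 1}
    - {"translation": [0.32, 0.014, -0.07], "angular": [0, 0, 0], "claw": 1}
    - {"translation": [0.355, 0.014, -0.07], "angular": [0, 0, 0], "claw": 1}
    - {"translation": [0.36, 0.014, -0.07], "angular": [0, 0, 0], "claw": 1}
    - {"translation": [0.36, 0.014, -0.07], "angular": [0, 0, 0], "claw": 1}

```text
t: 10.2
position: [0.4713, 0.2993, 0.3594]
tool_rot: [-0.0, 0.706, 0.708, -0.0]
force: [0.4, -0.7, 0.1]
gripper_width: 0.0855
grasp_force: 0.0
```

```bash
python3 - <<'E'
from m import *
go([.472,.311,.29]);print(sense()['joints'].round(2))
shot('wrist','w2.png')
im=viewer.read_camera('top')
h=cv2.cvtColor(im,cv2.COLOR_RGB2HSV).astype(int);H,S,V=h[...,0],h[...,1],h[...,2]
red=((S>150)&((H<8)|(H>172))&(V>90)).astype(np.uint8)
m,c,s=comp(im,red,(230,195,310,230));print('tall',c,s,ray('top',*c,.13))
for n in ['top','wrist']:
  for k in ['tall_bottle','well_plate','short_bottle']:
    for r in viewer.look_for(n,k): print(n,k,r['location'],r['p'])
E
```

```text
pos [0.4713 0.2993 0.3594] tr [0.0117 0.0008 0.0694] ang [-0.05 -0.01  0.18]
[-0.06  0.46 -0.76  1.54  0.32  1.27 -0.86]
tall [261.05333333 222.53333333] [257 218   9  10  75] [ 0.45728587 -0.06535757  0.13      ]
top tall_bottle [0.4522, -0.0637, 0.1072] 0.85
top tall_bottle [0.5521, 0.0925, 0.0199] 0.33
top well_plate [0.4717, -0.1622, 0.0168] 0.73
wrist short_bottle [0.4714, 0.3206, 0.1119] 0.6
wrist short_bottle [0.5595, 0.1178, 0.0154] 0.58
```

View pics/w2.png

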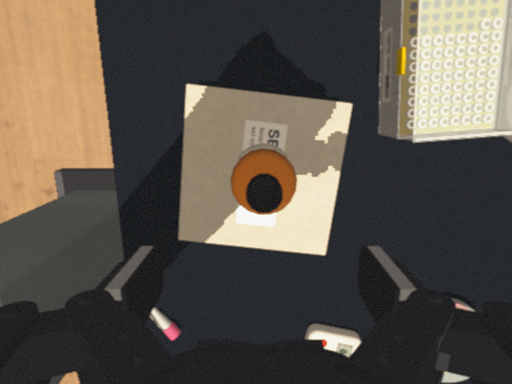

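```bash
python3 - <<'E'
from m import *
print(wray(264,193,.136))
P=np.array([wray(*p,.052)[:2] for p in[(187,85),(351,102),(327,254),(180,240)]]);print(P,P.mean(0),np.linalg.norm(np.diff(P,axis=0),axis=1))
E
```

```text
[0.47380894 0.3112564  0.136     ]
[[0.41260106 0.37943006]
 [0.54558938 0.36601808]
 [0.53300808 0.231171  ]
 [0.39810755 0.24525712]] [0.47232652 0.30546906] [0.13366291 0.13543273 0.13563396]
```

Call:
play_rows:
  deltas:
    - {"translation": [0.012, 0.002, 0.02], "angular": [0, 0, 0], "claw": 1}
    - {"translation": [0.012, 0.002, 0.04], "angular": [0, 0, 0], "claw": 1}
    - {"translation": [0.012, 0.002, 0.06], "angular": [0, 0, 0], "claw": 1}
    - {"translation": [0.012, 0.002, 0.066], "angular": [0, 0, 0], "claw": 1}
    - {"translation": [0.012, 0.002, 0.066], "angular": [0, 0, 0], "claw": 0.6}
    - {"translation": [0.012, 0.002, 0.066], "angular": [0, 0, 0], "claw": 0.3}
    - {"translation": [0.012, 0.002, 0.066], "angular": [0, 0, 0], "claw": 0.2}
    - {"translation": [0.012, 0.002, 0.066], "angular": [0, 0, 0], "claw": 0.1}
    - {"translation": [0.012, 0.002, 0.066], "angular": [0, 0, 0], "claw": 0}
    - {"translation": [0.012, 0.002, 0.066], "angular": [0, 0, 0], "claw": 0}
    - {"translation": [0.012, 0.002, 0.066], "angular": [0, 0, 0], "claw": 0}
    - {"translation": [0.012, 0.002, 0.066], "angular": [0, 0, 0], "claw": 0}
    - {"translation": [0.012, 0.002, 0.066], "angular": [0, 0, 0], "claw": 0}
    - {"translation": [0.012, 0.002, 0.066], "angular": [0, 0, 0], "claw": 0}
  squeeze: 40

```text
t: 12.0
position: [0.474, 0.3104, 0.2947]
tool_rot: [0.0, 0.707, 0.707, 0.001]
force: [-0.7, 0.6, 5.6]
gripper_width: 0.022
grasp_force: 39.2
```

```bash
python3 - <<'E'
from m import *
for z in (.2,.25,.3,.35,.4): print(z,ray('top',264,168,z).round(3),ray('scene',236,90,z).round(3),'frontright',ray('top',380,166,z).round(3),ray('scene',279,63,z).round(3))
viewer.read_camera('scene');go([.485,-.259,.42])
E
python3 -c "
import cv2;i=cv2.imread('pics/scene0.png')[60:360,200:480];cv2.imwrite('pics/bin.png',cv2.resize(i,None,fx=2,fy=2))"
```

```text
0.2 [ 0.614 -0.069  0.2  ] [ 0.817 -0.486  0.2  ] frontright [ 0.628 -0.412  0.2  ] [ 0.796 -0.861  0.2  ]
0.25 [ 0.604 -0.068  0.25 ] [ 0.757 -0.374  0.25 ] frontright [ 0.618 -0.399  0.25 ] [ 0.737 -0.724  0.25 ]
0.3 [ 0.595 -0.067  0.3  ] [ 0.696 -0.263  0.3  ] frontright [ 0.608 -0.385  0.3  ] [ 0.678 -0.586  0.3  ]
0.35 [ 0.586 -0.066  0.35 ] [ 0.636 -0.151  0.35 ] frontright [ 0.598 -0.372  0.35 ] [ 0.619 -0.448  0.35 ]
0.4 [ 0.576 -0.065  0.4  ] [ 0.575 -0.04   0.4  ] frontright [ 0.588 -0.359  0.4  ] [ 0.56 -0.31  0.4 ]
pos [0.474  0.3104 0.2947] tr [-0.5692  0.0111 -0.1258] ang [ 0.08 -0.05  0.01]
```

View pics/bin.png

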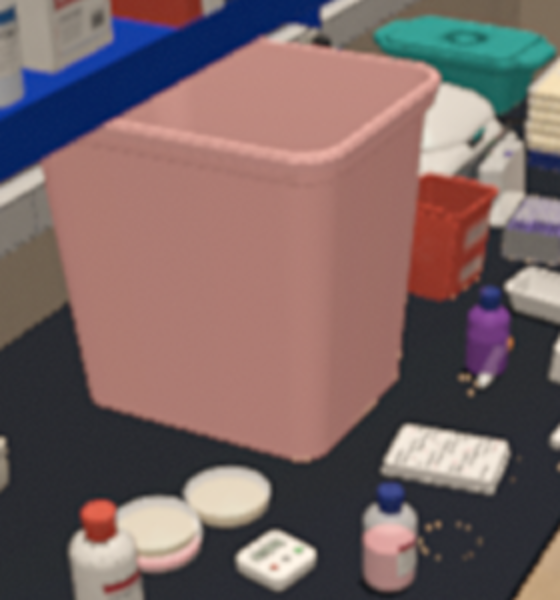

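The rim is at about z 0.38 with its front at x≈0.58 (crop corner (310,165)). The wrist front stays near x 0.545, so it clears. I'll bias the short bottle's place 4 mm towards the robot.

Call:
play_rows:
  deltas:
    - {"translation": [0, 0, -0.02], "angular": [0, 0, 0], "claw": 0}
    - {"translation": [0, 0, -0.05], "angular": [0, 0, 0], "claw": 0}
    - {"translation": [0, 0, -0.08], "angular": [0, 0, 0], "claw": 0}
    - {"translation": [-0.015, 0, -0.11], "angular": [0, 0, 0], "claw": 0}
    - {"translation": [-0.04, 0, -0.125], "angular": [0, 0, 0], "claw": 0}
    - {"translation": [-0.07, 0, -0.128], "angular": [0, 0, 0], "claw": 0}
    - {"translation": [-0.105, 0, -0.128], "angular": [0, 0, 0], "claw": 0}
    - {"translation": [-0.14, 0, -0.128], "angular": [0, 0, 0], "claw": 0}
    - {"translation": [-0.175, 0, -0.128], "angular": [0, 0, 0], "claw": 0}
    - {"translation": [-0.21, 0, -0.128], "angular": [0, 0, 0], "claw": 0}
    - {"translation": [-0.245, 0, -0.128], "angular": [0, 0, 0], "claw": 0}
    - {"translation": [-0.28, 0, -0.128], "angular": [0, 0, 0], "claw": 0}
    - {"translation": [-0.315, 0, -0.128], "angular": [0, 0, 0], "claw": 0}
    - {"translation": [-0.35, 0, -0.128], "angular": [0, 0, 0], "claw": 0}
    - {"translation": [-0.385, 0, -0.128], "angular": [0, 0, 0], "claw": 0}
    - {"translation": [-0.42, 0, -0.128], "angular": [0, 0, 0], "claw": 0}
    - {"translation": [-0.455, 0, -0.128], "angular": [0, 0, 0], "claw": 0}
    - {"translation": [-0.49, 0.003, -0.128], "angular": [0, 0, 0], "claw": 0}
    - {"translation": [-0.515, 0.005, -0.128], "angular": [0, 0, 0], "claw": 0}
    - {"translation": [-0.535, 0.007, -0.128], "angular": [0, 0, 0], "claw": 0}

```text
t: 14.05
position: [0.4803, -0.2273, 0.4207]
tool_rot: [-0.001, 0.708, 0.706, -0.001]
force: [0.2, 0.7, -0.7]
gripper_width: 0.0214
grasp_force: 39.3
```

Call:
play_rows:
  deltas:
    - {"translation": [-0.02, 0, 0], "angular": [0, 0, 0], "claw": 0}
    - {"translation": [-0.034, 0, 0], "angular": [0, 0, 0], "claw": 0}
    - {"translation": [-0.034, 0, 0], "angular": [0, 0, 0], "claw": 0}
    - {"translation": [-0.034, 0, 0], "angular": [0, 0, 0], "claw": 0}

```text
t: 14.45
position: [0.4811, -0.2581, 0.4214]
tool_rot: [-0.001, 0.707, 0.707, 0.0]
force: [-0.7, 0.7, -0.9]
gripper_width: 0.0211
grasp_force: 39.3
```

```bash
python3 - <<'E'
from m import *
go([.481,-.259,.2427]);print(sense()['joints'].round(2))
shot('scene','s2.png',(100,40,420,280),2.4)
E
```

```text
pos [ 0.4811 -0.2581  0.4214] tr [-0.0012 -0.      0.1787] ang [-0.02 -0.09  0.05]
[ 0.85  0.34 -0.53  1.48  0.17  1.37  0.32]
```

View pics/s2.png

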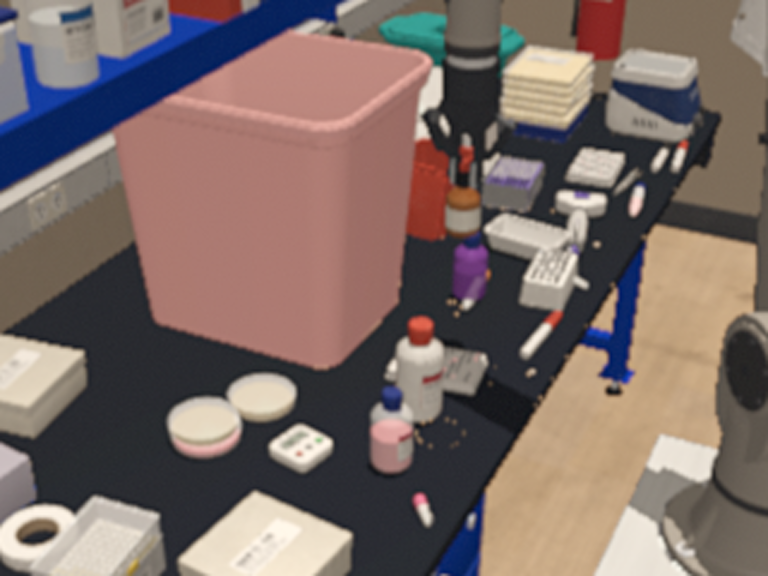

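Short bottle hangs upright at (463,210), clear of bin; tall bottle stands at (420,370). Lowering.

Call:
play_rows:
  deltas:
    - {"translation": [-0.001, 0, 0.025], "angular": [0, 0, 0], "claw": 0}
    - {"translation": [-0.001, 0, 0.055], "angular": [0, 0, 0], "claw": 0}
    - {"translation": [-0.001, 0, 0.085], "angular": [0, 0, 0], "claw": 0}
    - {"translation": [-0.001, 0, 0.11], "angular": [0, 0, 0], "claw": 0}
    - {"translation": [-0.001, 0, 0.135], "angular": [0, 0, 0], "claw": 0}
    - {"translation": [-0.001, 0, 0.155], "angular": [0, 0, 0], "claw": 0}
    - {"translation": [-0.001, 0, 0.167], "angular": [0, 0, 0], "claw": 0}
    - {"translation": [-0.001, 0, 0.174], "angular": [0, 0, 0], "claw": 0}
    - {"translation": [-0.001, 0, 0.178], "angular": [0, 0, 0], "claw": 0}
    - {"translation": [-0.001, 0, 0.178], "angular": [0, 0, 0], "claw": 0}
    - {"translation": [-0.001, 0, 0.178], "angular": [0, 0, 0], "claw": 0}

```text
t: 15.6
position: [0.4813, -0.2601, 0.2446]
tool_rot: [0.001, 0.707, 0.707, 0.0]
force: [-0.6, 0.0, -1.2]
gripper_width: 0.0217
grasp_force: 39.4
```

Call:
play_rows:
  deltas:
    - {"translation": [0, 0, 0.0015], "angular": [0, 0, 0], "claw": 0}
    - {"translation": [0, 0, 0.0025], "angular": [0, 0, 0], "claw": 0}
    - {"translation": [0, 0, 0.0025], "angular": [0, 0, 0], "claw": 0}

```text
t: 15.9
position: [0.4813, -0.2603, 0.2424]
tool_rot: [0.001, 0.707, 0.707, 0.0]
force: [-1.4, 0.0, 4.6]
gripper_width: 0.0217
grasp_force: 39.8
```

Call:
play_rows:
  deltas:
    - {"translation": [0, 0, -0.001], "angular": [0, 0, 0], "claw": 0.5}
    - {"translation": [0, 0, -0.001], "angular": [0, 0, 0], "claw": 0.8}
    - {"translation": [0, 0, -0.001], "angular": [0, 0, 0], "claw": 1}
    - {"translation": [0, 0, -0.001], "angular": [0, 0, 0], "claw": 1}
    - {"translation": [0, 0, -0.001], "angular": [0, 0, 0], "claw": 1}
    - {"translation": [0, 0, -0.02], "angular": [0, 0, 0], "claw": 1}
    - {"translation": [0, 0, -0.05], "angular": [0, 0, 0], "claw": 1}
    - {"translation": [0, 0, -0.09], "angular": [0, 0, 0], "claw": 1}
    - {"translation": [0, 0, -0.13], "angular": [0, 0, 0], "claw": 1}
    - {"translation": [0.02, -0.004, -0.15], "angular": [0, 0, 0], "claw": 1}
    - {"translation": [0.06, -0.01, -0.16], "angular": [0, 0, 0], "claw": 1}
    - {"translation": [0.1, -0.02, -0.16], "angular": [0, 0, 0], "claw": 1}
    - {"translation": [0.14, -0.03, -0.16], "angular": [0, 0, 0], "claw": 1}
    - {"translation": [0.18, -0.035, -0.16], "angular": [0, 0, 0], "claw": 1}
    - {"translation": [0.22, -0.039, -0.16], "angular": [0, 0, 0], "claw": 1}
    - {"translation": [0.26, -0.039, -0.14], "angular": [0, 0, 0], "claw": 1}
    - {"translation": [0.29, -0.039, -0.12], "angular": [0, 0, 0], "claw": 1}
    - {"translation": [0.305, -0.039, -0.11], "angular": [0, 0, 0], "claw": 1}
    - {"translation": [0.305, -0.039, -0.11], "angular": [0, 0, 0], "claw": 1}
    - {"translation": [0.305, -0.039, -0.11], "angular": [0, 0, 0], "claw": 1}

```text
t: 17.9
position: [0.442, 0.0444, 0.3514]
tool_rot: [0.0, 0.707, 0.707, -0.0]
force: [-0.6, -0.9, 0.7]
gripper_width: 0.0852
grasp_force: 0.0
```

```bash
python3 - <<'E'
from m import *
go([.442,.051,.26])
im=shot('wrist','w3.png')
blue=cv2.cvtColor(im,cv2.COLOR_RGB2HSV).astype(int);b=((blue[...,0]>105)&(blue[...,0]<130)&(blue[...,1]>110)&(blue[...,2]>40)).astype(np.uint8)
m,c,s=comp(im,b,(150,100,370,260));print(c,s,wray(*c,.104))
for k in ['tall_bottle','short_bottle','well_plate']:
  viewer.read_camera('top')
  for r in viewer.look_for('top',k): print(k,np.round(r['location'],3),r['p'])
E
```

```text
pos [0.442  0.0444 0.3514] tr [ 0.0066 -0.      0.0914] ang [0.   0.04 0.01]
[258.80343511 192.97232824] [ 242  174   35   39 1048] [0.44065995 0.05192142 0.104     ]
tall_bottle [ 0.455 -0.064  0.107] 0.56
short_bottle [ 0.477 -0.25   0.059] 0.56
well_plate [ 0.471 -0.159  0.018] 0.91
```

View pics/w3.png

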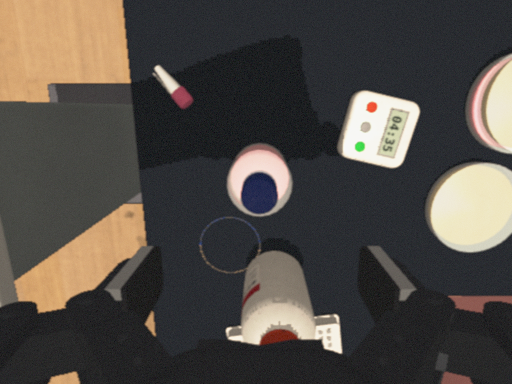

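Blue cap over pink contents at (259,193) is right; the timer is at (377,130) and the tall bottle at (278,310), both clear of the fingers.

Call:
play_rows:
  deltas:
    - {"translation": [0.0075, -0.001, 0.025], "angular": [0, 0, 0], "claw": 1}
    - {"translation": [0.0075, -0.001, 0.05], "angular": [0, 0, 0], "claw": 1}
    - {"translation": [0.0075, -0.001, 0.075], "angular": [0, 0, 0], "claw": 1}
    - {"translation": [0.0075, -0.001, 0.09], "angular": [0, 0, 0], "claw": 1}
    - {"translation": [0.0075, -0.001, 0.09], "angular": [0, 0, 0], "claw": 0.6}
    - {"translation": [0.0075, -0.001, 0.09], "angular": [0, 0, 0], "claw": 0.3}
    - {"translation": [0.0075, -0.001, 0.09], "angular": [0, 0, 0], "claw": 0.2}
    - {"translation": [0.0075, -0.001, 0.09], "angular": [0, 0, 0], "claw": 0.1}
    - {"translation": [0.0075, -0.001, 0.09], "angular": [0, 0, 0], "claw": 0}
    - {"translation": [0.0075, -0.001, 0.09], "angular": [0, 0, 0], "claw": 0}
    - {"translation": [0.0075, -0.001, 0.09], "angular": [0, 0, 0], "claw": 0}
    - {"translation": [0.0075, -0.001, 0.09], "angular": [0, 0, 0], "claw": 0}
    - {"translation": [0.0075, -0.001, 0.09], "angular": [0, 0, 0], "claw": 0}
    - {"translation": [0.0075, -0.001, 0.09], "angular": [0, 0, 0], "claw": 0}
  squeeze: 40

```text
t: 19.65
position: [0.4414, 0.0526, 0.2624]
tool_rot: [0.001, 0.707, 0.707, 0.001]
force: [-1.1, -0.6, 6.3]
gripper_width: 0.0256
grasp_force: 38.6
```

Call:
play_rows:
  deltas:
    - {"translation": [0, 0, -0.015], "angular": [0, 0, 0], "claw": 0}
    - {"translation": [0, 0, -0.035], "angular": [0, 0, 0], "claw": 0}
    - {"translation": [0.01, 0.002, -0.045], "angular": [0, 0, 0], "claw": 0}
    - {"translation": [0.03, 0.005, -0.045], "angular": [0, 0, 0], "claw": 0}
    - {"translation": [0.055, 0.008, -0.045], "angular": [0, 0, 0], "claw": 0}
    - {"translation": [0.08, 0.011, -0.045], "angular": [0, 0, 0], "claw": 0}
    - {"translation": [0.105, 0.015, -0.045], "angular": [0, 0, 0], "claw": 0}
    - {"translation": [0.122, 0.0175, -0.045], "angular": [0, 0, 0], "claw": 0}
    - {"translation": [0.1305, 0.0185, -0.045], "angular": [0, 0, 0], "claw": 0}
    - {"translation": [0.1305, 0.0185, -0.045], "angular": [0, 0, 0], "claw": 0}
    - {"translation": [0.1305, 0.0185, -0.03], "angular": [0, 0, 0], "claw": 0}
    - {"translation": [0.1305, 0.0185, -0.015], "angular": [0, 0, 0], "claw": 0}
    - {"translation": [0.1305, 0.0185, -0.006], "angular": [0, 0, 0], "claw": 0}
    - {"translation": [0.1305, 0.0185, -0.001], "angular": [0, 0, 0], "claw": 0}
    - {"translation": [0.1305, 0.0185, 0.001], "angular": [0, 0, 0], "claw": 0}
    - {"translation": [0.1305, 0.0185, 0.001], "angular": [0, 0, 0], "claw": 0}

```text
t: 21.25
position: [0.4593, 0.1828, 0.2625]
tool_rot: [0.001, 0.707, 0.707, -0.001]
force: [-5.4, -3.3, 14.0]
gripper_width: 0.0255
grasp_force: 41.3
```

Call:
play_rows:
  deltas:
    - {"translation": [0, 0, -0.0015], "angular": [0, 0, 0], "claw": 0}
    - {"translation": [0, 0, -0.0015], "angular": [0, 0, 0], "claw": 0.5}
    - {"translation": [0, 0, -0.0015], "angular": [0, 0, 0], "claw": 0.8}
    - {"translation": [0, 0, -0.0015], "angular": [0, 0, 0], "claw": 1}
    - {"translation": [0, 0, -0.0015], "angular": [0, 0, 0], "claw": 1}
    - {"translation": [0, 0, -0.0015], "angular": [0, 0, 0], "claw": 1}
    - {"translation": [0, 0, -0.02], "angular": [0, 0, 0], "claw": 1}
    - {"translation": [0, 0, -0.05], "angular": [0, 0, 0], "claw": 1}
    - {"translation": [-0.01, 0.01, -0.075], "angular": [0, 0, 2], "claw": 1}
    - {"translation": [-0.04, 0.04, -0.075], "angular": [0, 0, 5], "claw": 1}
    - {"translation": [-0.07, 0.07, -0.07], "angular": [0, 0, 8], "claw": 1}
    - {"translation": [-0.1, 0.09, -0.06], "angular": [0, 0, 11], "claw": 1}
    - {"translation": [-0.11, 0.092, -0.05], "angular": [0, 0, 12.7], "claw": 1}
    - {"translation": [-0.11, 0.092, -0.05], "angular": [0, 0, 12.7], "claw": 1}
    - {"translation": [-0.11, 0.092, -0.05], "angular": [0, 0, 12.7], "claw": 1}

```text
t: 22.75
position: [0.5505, 0.0745, 0.31]
tool_rot: [-0.001, 0.78, 0.625, -0.0]
force: [-0.1, 0.5, 0.2]
gripper_width: 0.0853
grasp_force: 0.0
```

```bash
python3 - <<'E'
from m import *
im=shot('wrist','w4.png')
h=cv2.cvtColor(im,cv2.COLOR_RGB2HSV).astype(int);w=((h[...,2]>150)&(h[...,1]<60)).astype(np.uint8)
m,c,s=comp(im,w,(190,60,330,330));print(c,s)
cc=max(cv2.findContours(m,0,2)[0],key=cv2.contourArea)
r=cv2.minAreaRect(np.array([wray(*q[0],.0165)[:2]*1000 for q in cc],np.float32));print(r)
for q in viewer.look_for('wrist','bench_timer'): print(q)
go([r[0][0]/1000,r[0][1]/1000,.172],77)
im=viewer.read_camera('top')
h=cv2.cvtColor(im,cv2.COLOR_RGB2HSV).astype(int)
b=((h[...,0]>105)&(h[...,0]<130)&(h[...,1]>110)).astype(np.uint8)
m,c,s=comp(im,b,(170,205,205,240));print('mid',c,s,ray('top',*c,.102))
E
```

```text
[255.38441423 171.2792887 ] [ 221  134   74   74 3824]
((550.6538696289062, 90.27680969238281), (60.66272735595703, 61.10838317871094), 77.5323257446289)
{'location': [0.5528, 0.094, 0.0196], 'p': 0.58}
pos [0.5506 0.0755 0.3109] tr [ 0.0142 -0.0031  0.1389] ang [ 0.01 -0.09  0.55]
mid [182.12820513 220.12820513] [179 217   7   7  39] [0.46083254 0.18096467 0.102     ]
```

View pics/w4.png

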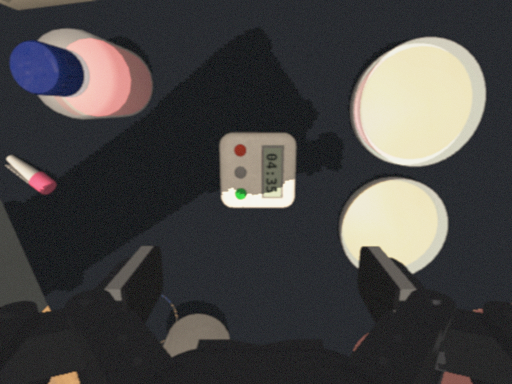

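Timer squarely between the fingers at (257,171), petri dishes (418,100) and (394,225) clear of the finger path. Grasp it.

Call:
play_rows:
  deltas:
    - {"translation": [0.0145, -0.003, 0.03], "angular": [0, 0, 0.5], "claw": 1}
    - {"translation": [0.0145, -0.003, 0.06], "angular": [0, 0, 0.5], "claw": 1}
    - {"translation": [0.0145, -0.003, 0.09], "angular": [0, 0, 0.5], "claw": 1}
    - {"translation": [0.0145, -0.003, 0.115], "angular": [0, 0, 0.5], "claw": 1}
    - {"translation": [0.0145, -0.003, 0.132], "angular": [0, 0, 0.5], "claw": 1}
    - {"translation": [0.0145, -0.003, 0.141], "angular": [0, 0, 0.5], "claw": 1}
    - {"translation": [0.0145, -0.003, 0.141], "angular": [0, 0, 0.5], "claw": 1}
    - {"translation": [0.0145, -0.003, 0.141], "angular": [0, 0, 0.5], "claw": 0.7}
    - {"translation": [0.0145, -0.003, 0.141], "angular": [0, 0, 0.5], "claw": 0.6}
    - {"translation": [0.0145, -0.003, 0.141], "angular": [0, 0, 0.5], "claw": 0.5}
    - {"translation": [0.0145, -0.003, 0.141], "angular": [0, 0, 0.5], "claw": 0.5}
    - {"translation": [0.0145, -0.003, 0.141], "angular": [0, 0, 0.5], "claw": 0.5}
    - {"translation": [0.0145, -0.003, 0.141], "angular": [0, 0, 0.5], "claw": 0.5}
  squeeze: 30

```text
t: 24.2
position: [0.5524, 0.0882, 0.1707]
tool_rot: [0.001, 0.784, 0.621, 0.001]
force: [0.5, 0.5, 6.1]
gripper_width: 0.061
grasp_force: 34.5
```

Call:
play_rows:
  deltas:
    - {"translation": [0, 0, -0.02], "angular": [0, 0, 0], "claw": 0.5}
    - {"translation": [0, 0, -0.05], "angular": [0, 0, 0], "claw": 0.5}
    - {"translation": [0, 0, -0.08], "angular": [0, 0, 0], "claw": 0.5}
    - {"translation": [0, 0, -0.11], "angular": [0, 0, 0], "claw": 0.5}
    - {"translation": [0.01, -0.006, -0.135], "angular": [0, 0, 0], "claw": 0.5}
    - {"translation": [0.03, -0.019, -0.15], "angular": [0, 0, 0], "claw": 0.5}
    - {"translation": [0.055, -0.035, -0.15], "angular": [0, 0, 0], "claw": 0.5}
    - {"translation": [0.08, -0.052, -0.15], "angular": [0, 0, 0], "claw": 0.5}
    - {"translation": [0.105, -0.068, -0.15], "angular": [0, 0, 0], "claw": 0.5}
    - {"translation": [0.13, -0.084, -0.15], "angular": [0, 0, 0], "claw": 0.5}
    - {"translation": [0.155, -0.1, -0.15], "angular": [0, 0, 0], "claw": 0.5}
    - {"translation": [0.175, -0.113, -0.15], "angular": [0, 0, 0], "claw": 0.5}
    - {"translation": [0.188, -0.121, -0.15], "angular": [0, 0, 0], "claw": 0.5}
    - {"translation": [0.193, -0.125, -0.15], "angular": [0, 0, 0], "claw": 0.5}
    - {"translation": [0.193, -0.125, -0.15], "angular": [0, 0, 0], "claw": 0.5}
    - {"translation": [0.193, -0.125, -0.15], "angular": [0, 0, 0], "claw": 0.5}

```text
t: 25.8
position: [0.4749, 0.3027, 0.3189]
tool_rot: [0.001, 0.784, 0.62, -0.0]
force: [0.6, -1.3, -0.6]
gripper_width: 0.061
grasp_force: 33.8
```

```bash
python3 - <<'E'
from m import *
print(sense()['gripper_width'],sense()['force']);go([.472,.304,.2227],77.2)
im=shot('wrist','w5.png')
E
```

```text
0.061026168719894254 [ 0.57834334 -1.324699   -0.5712126 ]
pos [0.4749 0.3027 0.3189] tr [ 0.0007 -0.0032  0.0962] ang [ 0.04  0.09 -0.52]
```

View pics/w5.png

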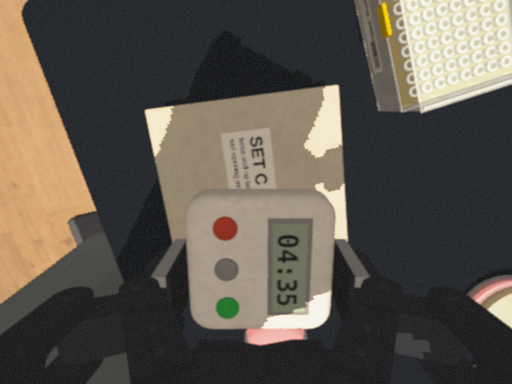

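The timer is held level at (261,258) above the lid. Lower it, release and rise.

Call:
play_rows:
  deltas:
    - {"translation": [0.001, -0.003, 0.025], "angular": [0, 0, 0], "claw": 0.5}
    - {"translation": [0.001, -0.003, 0.05], "angular": [0, 0, 0], "claw": 0.5}
    - {"translation": [0.001, -0.003, 0.072], "angular": [0, 0, 0], "claw": 0.5}
    - {"translation": [0.001, -0.003, 0.085], "angular": [0, 0, 0], "claw": 0.5}
    - {"translation": [0.001, -0.003, 0.092], "angular": [0, 0, 0], "claw": 0.5}
    - {"translation": [0.001, -0.003, 0.096], "angular": [0, 0, 0], "claw": 0.5}
    - {"translation": [0.001, -0.003, 0.096], "angular": [0, 0, 0], "claw": 0.5}
    - {"translation": [0.001, -0.003, 0.096], "angular": [0, 0, 0], "claw": 0.5}

```text
t: 26.65
position: [0.4717, 0.3062, 0.2241]
tool_rot: [0.0, 0.784, 0.621, 0.001]
force: [0.3, 0.0, -0.4]
gripper_width: 0.0616
grasp_force: 33.8
```

Call:
play_rows:
  deltas:
    - {"translation": [0, 0, 0.0015], "angular": [0, 0, 0], "claw": 0.5}
    - {"translation": [0, 0, 0.0015], "angular": [0, 0, 0], "claw": 0.5}
    - {"translation": [0, 0, 0.0015], "angular": [0, 0, 0], "claw": 0.7}
    - {"translation": [0, 0, 0.001], "angular": [0, 0, 0], "claw": 0.9}
    - {"translation": [0, 0, 0.0], "angular": [0, 0, 0], "claw": 1}
    - {"translation": [0, 0, 0.0], "angular": [0, 0, 0], "claw": 1}
    - {"translation": [0, 0, 0.0], "angular": [0, 0, 0], "claw": 1}
    - {"translation": [0, 0, -0.02], "angular": [0, 0, 0], "claw": 1}
    - {"translation": [0, 0, -0.06], "angular": [0, 0, 0], "claw": 1}
    - {"translation": [0, 0, -0.1], "angular": [0, 0, 0], "claw": 1}
    - {"translation": [0, 0, -0.14], "angular": [0, 0, 0], "claw": 1}
    - {"translation": [-0.04, 0, -0.17], "angular": [0, 0, 0], "claw": 1}
    - {"translation": [-0.08, 0, -0.18], "angular": [0, 0, 0], "claw": 1}
    - {"translation": [-0.1, 0, -0.18], "angular": [0, 0, 0], "claw": 1}
    - {"translation": [-0.1, 0, -0.18], "angular": [0, 0, 0], "claw": 1}
    - {"translation": [-0.1, 0, -0.18], "angular": [0, 0, 0], "claw": 1}

```text
t: 28.25
position: [0.4484, 0.2086, 0.4031]
tool_rot: [-0.0, 0.784, 0.621, 0.0]
force: [-0.9, -0.4, -0.7]
gripper_width: 0.0854
grasp_force: 0.0
```

```bash
python3 - <<'E'
from m import *
a=viewer.read_camera('wrist'); print(sense()['position'])
for k in ['bench_timer','card_box','middle_bottle']:
  for r in viewer.look_for('wrist',k): print(k,np.round(r['location'],3),r['p'])
b=viewer.read_camera('top')
for k in ['well_plate','tall_bottle','short_bottle']:
  for r in viewer.look_for('top',k): print(k,np.round(r['location'],3),r['p'])
t=cv2.resize(b[160:250,190:350],(400,225),interpolation=cv2.INTER_CUBIC)
o=np.zeros((384,800,3),np.uint8);o[:,:400]=a[:,60:460];o[:225,400:]=t
cv2.imwrite('pics/f1.png',o[:,:,::-1])
E
```

```text
[0.44830914 0.20937501 0.40305641]
bench_timer [0.476 0.308 0.07 ] 0.89
card_box [0.465 0.304 0.05 ] 0.67
middle_bottle [0.459 0.191 0.08 ] 0.71
well_plate [ 0.471 -0.164  0.014] 0.92
tall_bottle [ 0.453 -0.068  0.106] 0.62
short_bottle [ 0.474 -0.248  0.061] 0.76
```

View pics/f1.png

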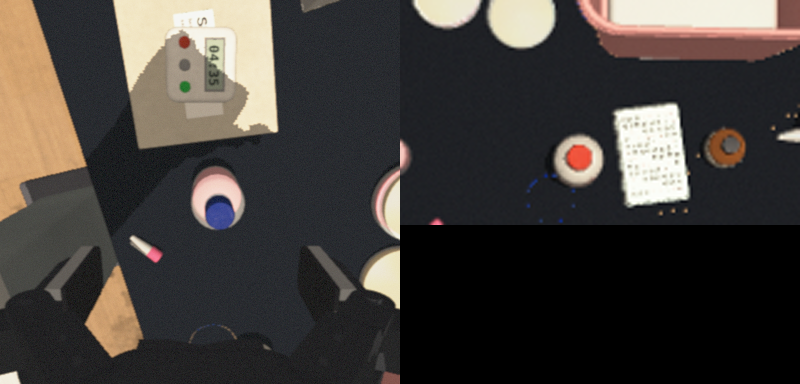

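```bash
python3 - <<'E'
from m import *
print('short',ray('top',322.4,218,.083),'mid',wray(279,212,.106),'timer',wray(261,64,.069),'boxcorners',wray(197,148,.052),wray(337,131,.052))
E
```

```text
short [ 0.47982947 -0.25985479  0.083     ] mid [0.45844498 0.18488409 0.106     ] timer [0.47124047 0.3080024  0.069     ] boxcorners [0.39343295 0.24955848 0.052     ] [0.52942029 0.23465258 0.052     ]
```

All the placings are consistent and within tolerance, so I'm handing in.

```bash
python3 -c "
from bench import ctrl;print(ctrl.finish_job())"
```

```text
the job is handed in; nothing more can be done
None
```

I handed the job in after about 28 s of robot time. By my camera measurements all three bottles and the timer are inside their tolerances, and the plate and box stayed within about 5 mm of their starts; the hand-in gave no verdict.

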